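Lay out the breakfast bar

ROBOT

A 6-joint arm with a two-finger parallel gripper is mounted at the origin on the work surface. World frame = base frame: x ahead of the robot, y to its left, z up, the work surface at z = 0. Lengths are in mm, angles in degrees, forces in N, time in s.
With the tool pointing down it reaches from about 350 to 975 mm from the base axis. Payload 4.9 kg.
Tool frame: the origin (TCP) lies on the centre line of the jaws, within the pads' length; the fingertips stand 19 mm ahead of it and the grasp point (between the pads) is the TCP; z points along the fingers, y is the line along which they close (so a half turn about z gives the same grasp; the last joint's range is limited). The gripper opens to 85 mm and grips with 20 to 120 N. Pads are 22 mm wide; open, the fingers measure 114 mm over their backs; the gripper's body (76 mm by 85 mm) begins 54 mm behind the grasp point. The pads swing forward as they close: fully open they stand 13 mm farther back than shut.
Start: joints at [-78.094, 3.019, 92.412, -0, 84.569, -6.818], TCP at [200.628, -591.904, 250.304] pointing down, gripper open.
Joint ranges: [-172.51, 172.51], [-57.92, 126.97], [3.15, 148.05], [-58.71, 238.71], [5.1, 150.11], [-179.66, 179.66]. Speed limits (degrees/s): [147.25, 147.25, 180, 180, 180, 180].

INTERFACE

Orientations are given as a 3x3 rotation matrix whose columns are the frame's x, y, z axes.
In Python, from station import env gives the robot as it stands.
- The arm moves only by the shell command python3 -m inch 'ROWS'. ROWS is JSON, a list of rows, each a list of 7 numbers: the turn, a rotation vector about the tool's x, y, z each as a share of 90 degrees, from -1 to 1, then the shift along the tool's x, y, z each as a share of 1 m, from -1 to 1, then the closure, from 0 (fully open) to 1 (shut). In form: [[rx, ry, rz, tx, ty, tz, grip], ...]. A call has exactly 10 rows; each row shifts and turns the commanded pose from where the row before left it, along the tool's axes as they then stand; what a row does not reach is not made up. A row lasts 1/10 s, in which the tool goes at most 50 mm and 8.59 degrees, less where a joint would pass 70% of its speed; a pose out of reach is approached as far as the arm can. A call with a number of a shift or a turn outside -1 to 1 is refused whole. A call with a gripper value outside its range is refused whole. The fingers move at their own pace and stop on an object; the grip force is fixed at half the most. Time passes only in rows, so rows that do not move let the fingers close, or fill a call up. It gives the time, the measured TCP pose, the force, the opening and the grip force at its end, in the units of the state.
- env.observe(): the state, without advancing time (a new reading comes with each control period).
- env.camera(name): name is "side" or "top" or "wrist"; returns a dict with "img" (420x560x3 uint8, red, green, blue), "vfov" (degrees; the focal length in pixels is half the picture's height over the tangent of half this angle, whatever the lens; pixels are square), "cx", "cy" (the principal point, pixels), "world_from_camera" (4x4, takes a point from camera to world coordinates). Camera axes: x right, y down, z forward; pixel columns grow to the right and rows downward; lengths in mm; the calibration is good to about 2 mm. A picture is of the moment at which its call begins. There is no depth.
- env.finish_job(): hands the job in; it is judged then, once.
Trained networks look in the newest picture that a camera, given by its name, has taken for a name from the list of things; names that differ only in an ending like _2 or _b are one class to them, and where a whole thing is asked for, a point or a joint stands for the part that bears it (a point fixed in the world has none). Each returns a list of dicts, best first, with "confidence" (0 to 1); they miss things now and then, are a little off and sometimes report something else, mostly with a low value. They report only what shows in the picture. A call takes as long as a camera call.
- env.search_frame(name, camera): "centre" ([x, y, z] in mm, in world coordinates, good to about 4 mm: the middle of the surface that is visible of it).
- env.place_of(name, camera): "centre" ([x, y, z] in mm, in world coordinates, good to about 4 mm: a listed point, or the origin of a listed thing).
The state is a dict: "t": time; "joint_pos": joint angles; "qd": joint speeds; "effort": joint torques, N m; "eef_pos": TCP position; "orientation": TCP orientation; "force": force on the tool from outside, world axes, zero at the start; "wrist_torque": the same for the moment, N m; "width": finger opening in mm; "gripper_force": force on a finger pad.
Only numpy, scipy, OpenCV 4.12 (cv2) and the standard library are available. Lean on these libraries where they do the work, as an engineer would, in place of code of your own. Each camera call takes 0.05 s, during which the arm holds its last target. There are 200 camera calls.

TASK

Lay out the breakfast bar: slide the covered butter dish across the counter, without lifting it, until it stands wholly on the round slate mat; and take every square pot that hangs on the rack off its bar and stand it upright on the narrow raised wooden shelf, beside the little jar. Leave the jar and everything else on the counter where they are.

Things in the scene. Friction and masses are not known exactly. Their poses are not given: they have to be found in the camera images.
- rack: Fixed dark steel hanging rack: a level round bar 10 mm thick, 410 mm long along the rack's y, between two end posts 195 mm high; 55 mm below it a flat slat keeps the hanging pots plumb. Pots hang on its -x side (towards the robot) with the rack's yaw, about 90 mm apart. Origin on the table under the bar's middle; z up.
- rack_bar (a point): Middle of the bar's axis, 190 mm above the table. Each pot hangs by its hook with its centre 36 mm in front of this axis (rack -x) and its rim 7 mm below it. The hook's lip reaches 12 mm down behind the bar: lift a pot at least 15 mm, then draw it forward at least 25 mm to be clear.
- shelf: Fixed narrow oak counter shelf like a small bench on two end legs: top board 64 mm deep (its x) and 440 mm long (its y), upper face 90 mm above the table. Origin on the table under the middle; z up.
- shelf_top (a point): Middle of the shelf's upper face, axes as the shelf.
- mat: Round dark slate mat, 176 mm across and flat as good as flush with the table (about 1 mm). Origin at its centre.
- butter_dish: Covered butter dish, one solid piece of about 0.5 kg: a straight round wooden base 116 mm across and 30 mm high, with a low white domed lid on top (100 mm across, top at 70 mm). Too wide to grasp. It slides on the table. Origin: centre of its underside; z up.
- pot1: Hanging pot, bare copper, open top: square, 48 x 48 mm, walls 4 mm, 84 mm from underside to rim, about 0.16 kg. Origin: centre of underside; z up, x to its back. A 20 mm wide strap hook on its back rises to 16 mm above the rim, reaches to 45 mm behind the centre and ends in a lip down to rim level. Grasp its two flat sides (along its y). May be absent.
- pot2: Hanging pot, bare copper, open top: square, 48 x 48 mm, walls 4 mm, 66 mm from underside to rim, about 0.16 kg. Origin: centre of underside; z up, x to its back. A 20 mm wide strap hook on its back rises to 16 mm above the rim, reaches to 45 mm behind the centre and ends in a lip down to rim level. Grasp its two flat sides (along its y). May be absent.
- pot3: Hanging pot, bare copper, open top: square, 48 x 48 mm, walls 4 mm, 84 mm from underside to rim, about 0.16 kg. Origin: centre of underside; z up, x to its back. A 20 mm wide strap hook on its back rises to 16 mm above the rim, reaches to 45 mm behind the centre and ends in a lip down to rim level. Grasp its two flat sides (along its y). May be absent.
- pot4: Hanging pot, bare copper, open top: square, 48 x 48 mm, walls 4 mm, 66 mm from underside to rim, about 0.16 kg. Origin: centre of underside; z up, x to its back. A 20 mm wide strap hook on its back rises to 16 mm above the rim, reaches to 45 mm behind the centre and ends in a lip down to rim level. Grasp its two flat sides (along its y). May be absent.
- jar: Bystander: small amber jar with dark cap, 50 mm across, 75 mm high, standing near the middle of the shelf, which leaves room for two pots on either side. Origin: centre of its underside.
- egg_cup: Bystander: white egg cup, 48 mm across, 50 mm high, on the table under the hanging pots. Origin: centre of underside.
- pepper_mill: Bystander: dark wooden pepper mill, 54 mm across, 118 mm high. Origin: centre of underside.
- mug: Bystander: blue mug, 80 mm across plus handle, 85 mm high. Origin: centre of underside.
- salt_cellar: Bystander: round stone salt cellar, 68 mm across, 45 mm high. Origin: centre of underside.
- loaf: Bystander: round loaf, 176 mm across, 82 mm high, on a bread board 18 mm thick. Origin: centre of underside. (The unlisted bottles, cans, toaster and bread bin along the back and sides are fixed and under 215 mm high.)

How it is judged (in metres and radians):
At the end, for the whole second after the job is handed in: Dish centre within 30 mm of the mat centre, level; every pot present on the shelf face within 6 mm, within 20 mm of its middle line and 215 mm of its middle lengthwise, upright within 0.1 rad; all at rest and released; bystanders upright within 0.2 rad, the jar on the shelf (horizontal distance between butter_dish and mat below 0.03 m and angle between each of butter_dish, pot1, pot2, pot3, pot4's own z axis and vertical below 0.1 rad and linear speed of each of butter_dish, pot1, pot2, pot3, pot4 below 0.02 m/s and x of pot1 in the frame of shelf_top between -0.02 and 0.02 m and y of pot1 in the frame of shelf_top between -0.215 and 0.215 m and z of pot1 in the frame of shelf_top between -0.006 and 0.006 m and x of pot2 in the frame of shelf_top between -0.02 and 0.02 m and y of pot2 in the frame of shelf_top between -0.215 and 0.215 m and z of pot2 in the frame of shelf_top between -0.006 and 0.006 m and x of pot3 in the frame of shelf_top between -0.02 and 0.02 m and y of pot3 in the frame of shelf_top between -0.215 and 0.215 m and z of pot3 in the frame of shelf_top between -0.006 and 0.006 m and x of pot4 in the frame of shelf_top between -0.02 and 0.02 m and y of pot4 in the frame of shelf_top between -0.215 and 0.215 m and z of pot4 in the frame of shelf_top between -0.006 and 0.006 m and angle between each of jar, egg_cup, pepper_mill, mug, salt_cellar, loaf's own z axis and vertical below 0.2 rad and z of jar in the frame of shelf_top above -0.006 m); the robot touches nothing.
It fails at once if the butter dish is lifted off the table or tipped instead of slid (height (world z) of butter_dish above 0.025 m or angle between butter_dish's own z axis and vertical above 0.35 rad).
It fails at once if a bystander (jar, egg cup, pepper mill, mug, salt cellar, loaf) is pushed more than 35 mm away (distance of any of jar, egg_cup, pepper_mill, mug, salt_cellar, loaf from where it was at the start of the episode above 0.035 m).
It fails at once if a bystander (jar, egg cup, pepper mill, mug, salt cellar, loaf) is knocked over (angle between any of jar, egg_cup, pepper_mill, mug, salt_cellar, loaf's own z axis and vertical above 0.5 rad).
Of pot1, pot2, pot3, pot4 only 3 to 4 are there at a start; the rules pass over those that are not, and their reading is None.
At some moment in a run one of butter_dish may be knocked a few centimetres aside while the robot is not near it.
It also fails if it takes over 210 s, if anything falls off the work surface, if the arm or the gripper's body presses on something with over 40 N, if the wrist force passes 120 N, or if a joint passes its speed limit or range.

## Working session

There is one attempt and no reset: what is moved stays moved. The work goes in short steps, Python scripts to look and compute and a shell command to move; the robot and the scene stay as the last step left them, time stands still between calls to the robot, and variables do not carry over. Pictures are saved under pics/ and viewed, at most 14 in all, crops included, and the job is handed in when it is done.

```bash
ls; mkdir -p pics; cat > h.py <<'E'
from station import env
import numpy as np, cv2
def snap(c,f):
    d=env.camera(c); cv2.imwrite('pics/'+f,d['img'][:,:,::-1]); return d
E
python3 - <<'E'
from h import *
for c in ['top','side']:
    d=snap(c,c+'0.png'); print(c,d['vfov'],np.round(d['world_from_camera'],2).tolist())
    for n in ['rack','rack_bar','shelf','shelf_top','mat','butter_dish','pot1','pot2','pot3','pot4','jar','egg_cup','pepper_mill','mug','salt_cellar','loaf']:
        print(n,[(np.round(r['centre']).tolist(),round(r['confidence'],2)) for r in env.place_of(n,c)][:5])
print(env.observe())
E
```

```text
pics
top 47.66965414551828 [[0.02, -0.98, 0.19, 210.16], [-1.0, -0.02, 0.01, -19.71], [-0.01, -0.19, -0.98, 1676.84], [0.0, 0.0, 0.0, 1.0]]
rack [([657.0, 254.0, 2.0], 0.75)]
rack_bar [([663.0, 255.0, 190.0], 0.84)]
shelf [([622.0, -231.0, 0.0], 0.93)]
shelf_top [([622.0, -222.0, 89.0], 0.71), ([624.0, -207.0, 86.0], 0.2)]
mat [([451.0, -90.0, 3.0], 0.74)]
butter_dish [([497.0, 64.0, -0.0], 0.95)]
pot1 [([614.0, 272.0, 100.0], 0.73), ([575.0, 372.0, 114.0], 0.64), ([682.0, 114.0, 116.0], 0.59), ([642.0, 199.0, 100.0], 0.57)]
pot2 [([614.0, 272.0, 100.0], 0.73), ([575.0, 372.0, 114.0], 0.64), ([682.0, 114.0, 116.0], 0.59), ([642.0, 199.0, 100.0], 0.57)]
pot3 [([614.0, 272.0, 100.0], 0.73), ([575.0, 372.0, 114.0], 0.64), ([682.0, 114.0, 116.0], 0.59), ([642.0, 199.0, 100.0], 0.57)]
pot4 [([614.0, 272.0, 100.0], 0.73), ([575.0, 372.0, 114.0], 0.64), ([682.0, 114.0, 116.0], 0.59), ([642.0, 199.0, 100.0], 0.57)]
jar [([622.0, -208.0, 86.0], 0.59)]
egg_cup [([693.0, 153.0, -3.0], 0.48)]
pepper_mill [([346.0, -354.0, 2.0], 0.62)]
mug [([694.0, 153.0, -2.0], 0.64), ([417.0, -508.0, -3.0], 0.
[... 1645 characters left out ...]
     8.45682775e+01, -6.82023092e+00]), 'qd': array([ 0.08107962,  0.01136614, -0.07220028,  0.03049295,  0.016471  ,
       -0.07231875]), 'effort': array([-2.68044969e-04, -3.93676257e+01, -3.70449007e+01, -1.02414319e-04,
        5.85337602e-04,  9.25043508e-06]), 'eef_pos': array([ 200.63911362, -591.8999549 ,  250.29519256]), 'orientation': array([[ 9.47055681e-01,  3.21069366e-01, -1.84901503e-05],
       [ 3.21069366e-01, -9.47055681e-01,  1.22792727e-05],
       [-1.35687036e-05, -1.75657759e-05, -1.00000000e+00]]), 'force': array([-0.05785874,  0.36439154, -0.12761135]), 'wrist_torque': array([ 0.0280882 , -0.07778163, -0.00103821]), 'gripper_force': 0.0, 'width': 85.00923065500479}
```

View pics/top0.png

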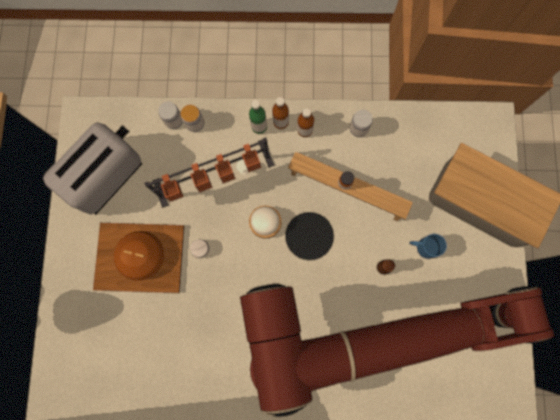

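View pics/side0.png

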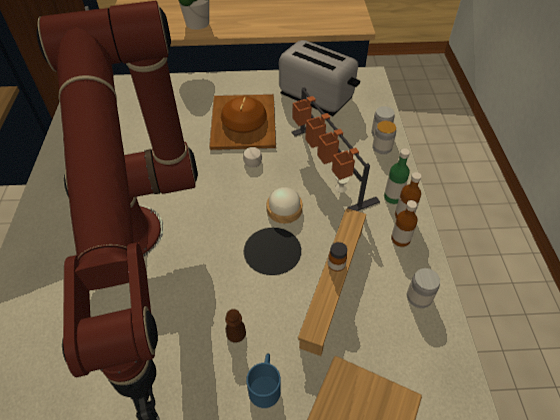

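The top view shows four pots at about (172,188), (201,180), (227,172) and (251,160). The dish is at (265,222), the mat at (310,236) and the jar on the shelf at (347,179). Next I refine the shelf and rack yaw from an enlarged crop.

```bash
cat >> h.py <<'E'
def ray(d,uv,z):
    f=210/np.tan(np.radians(d['vfov']/2)); T=np.array(d['world_from_camera'])
    v=T[:3,:3]@np.array([(uv[0]-d['cx'])/f,(uv[1]-d['cy'])/f,1]); o=T[:3,3]
    return (o+v*(z-o[2])/v[2])[:2]
def proj(d,p):
    f=210/np.tan(np.radians(d['vfov']/2)); T=np.linalg.inv(d['world_from_camera'])
    c=T[:3,:3]@np.array(p,float)+T[:3,3]; return np.array([c[0]/c[2]*f+d['cx'],c[1]/c[2]*f+d['cy']])
def to(x,y,z,yaw):
    "rows totals to reach TCP (x,y,z), tool down, tool x at yaw deg"
    s=env.observe(); R=s['orientation']; 
    p=np.array([x,y,z])-s['eef_pos']; a=np.radians(yaw)
    c=np.degrees(np.arctan2(R[1,0],R[0,0]))
    w=np.round((R.T@p),1)
    print('now',np.round(s['eef_pos'],1),'yaw',round(c,1),'w',round(s['width'],1),'F',np.round(s['force'],1),'t',round(s['t'],1))
    print(' shift tool mm',w,'rz deg',round(-((yaw-c+180)%360-180),2),'(share',round(-((yaw-c+180)%360-180)/90,3),')')
E
python3 - <<'E'
from h import *
D={}
for c in ['top','side']:
    d=env.camera(c);D[c]=d
d=D['top']; im=d['img'][:,:,::-1].copy()
cv2.imwrite('pics/shelf.png',cv2.resize(im[140:225,270:430],None,fx=5,fy=5,interpolation=cv2.INTER_CUBIC))
# shelf & rack yaw by edge model: score brightness gradient across outline of upper face
from scipy.optimize import differential_evolution
G={c:cv2.GaussianBlur(D[c]['img'],(0,0),1).astype(float) for c in D}
def samp(c,P):
    uv=np.array([proj(D[c],p) for p in P],np.float32)
    return cv2.remap(G[c].astype(np.float32),uv[:,0].copy().reshape(-1,1),uv[:,1].copy().reshape(-1,1),cv2.INTER_LINEAR)[:,0]
def cost(q,cams=('top','side')):
    x,y,a=q;a=np.radians(a);R=np.array([[np.cos(a),-np.sin(a)],[np.sin(a),np.cos(a)]])
    t=0
    s=np.linspace(-.95,.95,25)
    E=[(np.c_[s*0+k*32,s*220],(k,0)) for k in(-1,1)]+[(np.c_[s*32,s*0+k*220],(0,k)) for k in(-1,1)]
    for c in cams:
        for P,n in E:
            n=np.array(n)*5.
            i=samp(c,np.c_[(P-n)@R.T+[x,y],s*0+90]);o=samp(c,np.c_[(P+n)@R.T+[x,y],s*0+90])
            t-=np.clip(np.abs(i-o).sum(1),0,80).mean()*(1 if abs(n[0])>0 else .5)
    return t
for cams in (('top',),('side',),('top','side')):
    r=differential_evolution(cost,[(605,640),(-245,-205),(-35,-12)],args=(cams,),seed=1,popsize=12,maxiter=40); print(cams,r.x.round(1),r.fun)
to(576,373,320,21.7)
E
```

```text
('top',) [ 620.9 -222.9  -23.4] -177.3209228515625
('side',) [ 619.6 -226.5  -23.6] -217.6336669921875
('top', 'side') [ 620.4 -223.6  -23.4] -391.93487548828125
now [ 200.6 -591.9  250.3] yaw 18.7 w 85.1 F [ 0.3 -1.1  0.5] t 1.8
 shift tool mm [ 665.3 -793.3  -69.7] rz deg -2.97 (share -0.033 )
```

View pics/shelf.png

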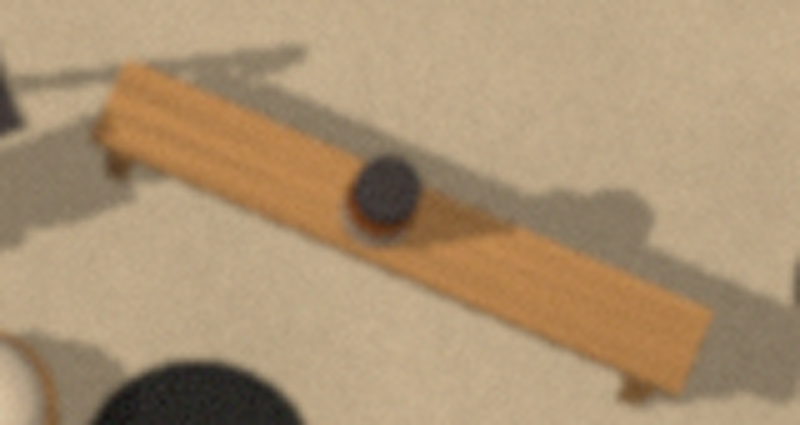

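```bash
for i in 1; do :; done
python3 -m inch '[[0,0,-0.033,0.022,-0.026,-0.02,0.2],[0,0,0,0.022,-0.026,-0.02,0.2],[0,0,0,0.022,-0.026,-0.02,0.2],[0,0,0,0.022,-0.026,-0.01,0.2],[0,0,0,0.022,-0.026,0,0.2],[0,0,0,0.022,-0.026,0,0.2],[0,0,0,0.022,-0.026,0,0.2],[0,0,0,0.022,-0.026,0,0.2],[0,0,0,0.022,-0.026,0,0.2],[0,0,0,0.022,-0.026,0,0.2]]'
python3 -m inch '[[0,0,0,0.022,-0.026,0,0.2],[0,0,0,0.022,-0.026,0,0.2],[0,0,0,0.022,-0.026,0,0.2],[0,0,0,0.022,-0.026,0,0.2],[0,0,0,0.022,-0.026,0,0.2],[0,0,0,0.022,-0.026,0,0.2],[0,0,0,0.022,-0.026,0,0.2],[0,0,0,0.022,-0.026,0,0.2],[0,0,0,0.022,-0.026,0,0.2],[0,0,0,0.022,-0.026,0,0.2]]'
python3 - <<'E'
from h import *
to(576,373.5,300,21.6)
E
```

```text
t: 2.8
eef_pos: [310.8, -268.3, 320.5]
orientation: [[0.929, 0.369, 0.001], [0.369, -0.929, -0.0], [0.0, 0.001, -1.0]]
force: [0.5, -0.7, 0.0]
width: 68.0
gripper_force: 0.0
t: 3.8
eef_pos: [419.1, 54.8, 320.6]
orientation: [[0.929, 0.37, 0.001], [0.37, -0.929, -0.0], [0.001, 0.001, -1.0]]
force: [0.3, -0.8, 0.1]
width: 68.8
gripper_force: 0.0
now [419.1  54.8 320.6] yaw 21.7 w 68.8 F [ 0.3 -0.8  0.1] t 3.8
 shift tool mm [ 263.6 -238.1   20.7] rz deg 0.11 (share 0.001 )
```

```bash

python3 -m inch '[[0,0,0,0.033,-0.03,0.003,0.2],[0,0,0,0.033,-0.03,0.003,0.2],[0,0,0,0.033,-0.03,0.003,0.2],[0,0,0,0.033,-0.03,0.003,0.2],[0,0,0,0.033,-0.03,0.003,0.2],[0,0,0,0.033,-0.03,0.003,0.2],[0,0,0,0.033,-0.03,0.002,0.2],[0,0,0,0.033,-0.028,0,0.2],[0,0,0,0,0,0,0.2],[0,0,0,0,0,0,0.2]]'
python3 - <<'E'
from h import *
d=snap('wrist','w1.png'); print(np.round(d['world_from_camera'],2).tolist(),d['vfov'])
for n in ['pot1','rack_bar']: print(n,[(np.round(r['centre'],1).tolist(),round(r['confidence'],2)) for r in env.place_of(n,'wrist')])
for z in (183,):
  print([proj(d,p).round() for p in [(576,373.5,183),(615.5,275,183)]])
to(576,373.5,165,21.6)
E
```

```text
t: 4.8
eef_pos: [576.2, 372.6, 299.2]
orientation: [[0.929, 0.371, -0.002], [0.371, -0.929, -0.001], [-0.002, 0.001, -1.0]]
force: [-0.5, -0.4, 0.5]
width: 68.6
gripper_force: 0.0
[[0.37, -0.89, -0.26, 643.13], [-0.93, -0.35, -0.11, 399.4], [0.0, 0.28, -0.96, 422.52], [0.0, 0.0, 0.0, 1.0]] 69.55235348122822
pot1 [([614.9, 278.2, 101.1], 0.81), ([641.4, 197.7, 100.2], 0.77), ([572.8, 367.9, 120.8], 0.76)]
rack_bar [([659.3, 254.6, 189.9], 0.89)]
[array([280., 213.]), array([408., 213.])]
now [576.1 371.1 301.1] yaw 21.6 w 68.4 F [ 0.5 -0.2 -0.2] t 5.0
 shift tool mm [  0.7  -2.3 136.1] rz deg 0.04 (share 0.0 )
```

View pics/w1.png

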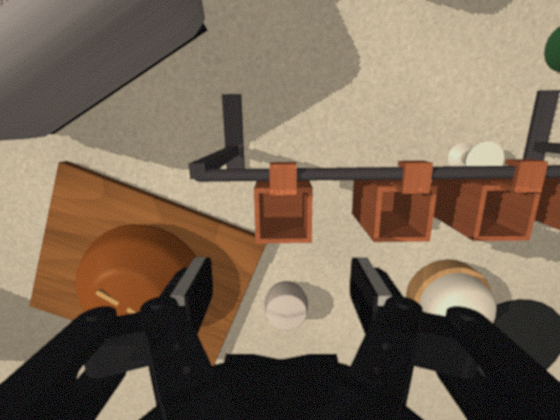

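The wrist view shows pot A's rim centred at (284,212), B at (404,211) and C at (503,210). The bar is level in the image, so the yaw is right.

```bash
python3 - <<'E'
from h import *
d=env.camera('wrist')
for u in [(284,212.5),(404,211),(503,211)]: print(ray(d,u,183).round(1))
p=ray(d,(284,212.5),183)
to(p[0],p[1],165,21.6)
E
```

```text
[577.6 368.8]
[615.6 276.5]
[645.9 199.9]
now [576.1 371.  301.3] yaw 21.6 w 68.0 F [0.1 0.7 0.8] t 5.0
 shift tool mm [  0.4   2.6 136.3] rz deg 0.03 (share 0.0 )
```

```bash

python3 -m inch '[[0,0,0,0,0.001,0.025,0.2],[0,0,0,0,0,0.025,0.2],[0,0,0,0,0,0.025,0.2],[0,0,0,0,0,0.025,0.2],[0,0,0,0,0,0.02,0.2],[0,0,0,0,0,0.01,0.2],[0,0,0,0,0,0.006,0.2],[0,0,0,0,0,0,0.2],[0,0,0,0,0,0,0.6],[0,0,0,0,0,0,0.6]]'
python3 -m inch '[[0,0,0,0,0,0,0.6],[0,0,0,0,0,0,0.6],[0,0,0,0,0,0,0.6],[0,0,0,0,0,0,0.6],[0,0,0,0,0,0,0.6],[0,0,0,0,0,0,0.6],[0,0,0,0,0,0,0.6],[0,0,0,0,0,0,0.6],[0,0,0,0,0,0,0.6],[0,0,0,0,0,0,0.6]]'
```

```text
t: 6.0
eef_pos: [577.4, 371.3, 166.4]
orientation: [[0.929, 0.37, 0.002], [0.37, -0.929, 0.001], [0.002, 0.0, -1.0]]
force: [-1.0, -1.0, 1.9]
width: 47.2
gripper_force: 61.7
t: 7.0
eef_pos: [577.3, 371.3, 166.3]
orientation: [[0.929, 0.37, 0.002], [0.37, -0.929, 0.001], [0.002, 0.0, -1.0]]
force: [-0.1, -2.0, 6.5]
width: 47.6
gripper_force: 62.2
```

```bash

python3 -m inch '[[0,0,0,0,0,-0.008,0.6],[0,0,0,0,0,-0.008,0.6],[0,0,0,0,0,-0.006,0.6],[0,0,0,0,0,-0.002,0.6],[0,0,0,-0.012,0,0,0.6],[0,0,0,-0.018,0,0,0.6],[0,0,0,-0.02,0,0,0.6],[0,0,0,-0.01,0,-0.02,0.6],[0,0,0,0,0,-0.035,0.6],[0,0,0,0,0,-0.035,0.6]]'
python3 -m inch '[[0,0,0,0,0,-0.035,0.6],[0,0,0,0,0,-0.01,0.6],[0,0,0,0,0,0,0.6],[0,0,0,0,0,0,0.6],[0,0,0,0,0,0,0.6],[0,0,0,0,0,0,0.6],[0,0,0,0,0,0,0.6],[0,0,0,0,0,0,0.6],[0,0,0,0,0,0,0.6],[0,0,0,0,0,0,0.6]]'
python3 - <<'E'
from h import *
sx=np.array([.917,-.399]); sy=np.array([.399,.917]); O=np.array([620.5,-224])
for y in (168,85,-72,-158): print(y,(O+sy*y).round(1))
p=O-sy*158
to(p[0],p[1],325,66.5)
for z in [0]: d=snap('side','s2.png'); cv2.imwrite('pics/s2c.png',cv2.resize(d['img'][60:260,260:440,::-1],None,fx=3,fy=3))
E
```

```text
t: 8.0
eef_pos: [519.7, 348.5, 278.0]
orientation: [[0.929, 0.37, -0.003], [0.37, -0.929, -0.001], [-0.003, 0.0, -1.0]]
force: [0.3, -0.8, -0.5]
width: 47.2
gripper_force: 62.7
t: 9.0
eef_pos: [520.9, 348.9, 323.4]
orientation: [[0.929, 0.37, 0.0], [0.37, -0.929, 0.0], [0.0, -0.0, -1.0]]
force: [-0.0, 0.4, -1.7]
width: 47.3
gripper_force: 62.7
168 [687.5 -69.9]
85 [ 654.4 -146.1]
-72 [ 591.8 -290. ]
-158 [ 557.5 -368.9]
now [520.9 348.9 323.4] yaw 21.7 w 47.3 F [-0.   0.4 -1.7] t 9.0
 shift tool mm [-231.3  680.5   -1.7] rz deg -44.81 (share -0.498 )
```

View pics/s2c.png

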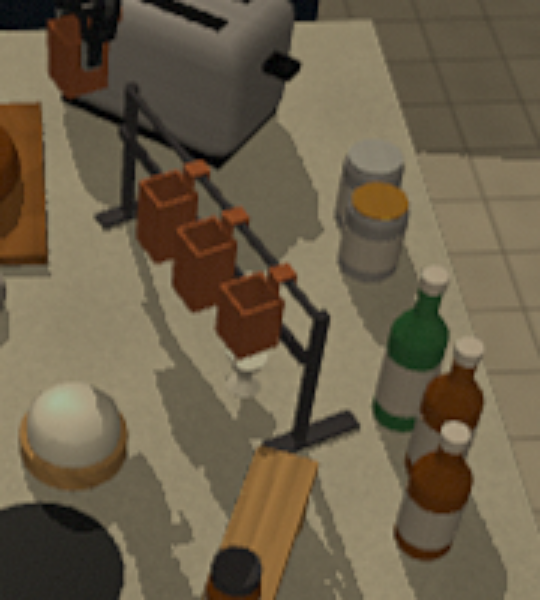

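```bash

python3 -m inch '[[0,0,0,-0.006,0.02,0,0.6],[0,0,0,-0.012,0.034,0,0.6],[0,0,0,-0.012,0.034,0,0.6],[0,0,0,-0.012,0.034,0,0.6],[0,0,0,-0.012,0.034,0,0.6],[0,0,0,-0.012,0.034,0,0.6],[0,0,0,-0.012,0.034,0,0.6],[0,0,0,-0.012,0.034,0,0.6],[0,0,0,-0.012,0.034,0,0.6],[0,0,0,-0.012,0.034,0,0.6]]'
python3 -m inch '[[0,0,0,-0.012,0.034,0,0.6],[0,0,0,-0.012,0.034,0,0.6],[0,0,0,-0.012,0.034,0,0.6],[0,0,0,-0.012,0.034,0,0.6],[0,0,0,-0.012,0.034,0,0.6],[0,0,0,-0.012,0.034,0,0.6],[0,0,0,-0.012,0.034,0,0.6],[0,0,0,-0.012,0.034,0,0.6],[0,0,0,-0.012,0.034,0,0.6],[0,0,0,0,0.034,0,0.6]]'
python3 -m inch '[[0,0,-0.05,0,0.01,0,0.6],[0,0,-0.075,0,0,0,0.6],[0,0,-0.075,0,0,0,0.6],[0,0,-0.075,0,0,0,0.6],[0,0,-0.075,0,0,0,0.6],[0,0,-0.075,0,0,0,0.6],[0,0,-0.05,0,0,0,0.6],[0,0,-0.023,0,0,0,0.6],[0,0,0,0,0,0,0.6],[0,0,0,0,0,0,0.6]]'
python3 - <<'E'
from h import *
to(557.5,-368.9,139.5,66.5)
E
```

```text
t: 10.05
eef_pos: [535.3, 2.4, 323.7]
orientation: [[0.929, 0.37, 0.001], [0.37, -0.929, -0.0], [0.001, 0.0, -1.0]]
force: [0.4, -0.1, -1.8]
width: 46.9
gripper_force: 62.7
t: 11.05
eef_pos: [560.1, -353.9, 323.7]
orientation: [[0.93, 0.368, 0.0], [0.368, -0.93, -0.0], [-0.0, 0.0, -1.0]]
force: [0.9, -0.3, -0.9]
width: 47.2
gripper_force: 62.7
t: 12.05
eef_pos: [564.5, -361.2, 323.3]
orientation: [[0.399, 0.917, 0.0], [0.917, -0.399, -0.0], [0.0, 0.0, -1.0]]
force: [0.2, -0.3, -2.2]
width: 47.3
gripper_force: 62.6
now [ 564.5 -361.2  323.3] yaw 66.5 w 47.3 F [ 0.2 -0.3 -2.2] t 12.1
 shift tool mm [ -9.8  -3.4 183.8] rz deg -0.03 (share -0.0 )
```

Descend to about 8 mm above the shelf, then check from the cameras.

```bash

python3 -m inch '[[0,0,0,-0.01,-0.003,0.01,0.6],[0,0,0,0,0,0.028,0.6],[0,0,0,0,0,0.028,0.6],[0,0,0,0,0,0.028,0.6],[0,0,0,0,0,0.028,0.6],[0,0,0,0,0,0.025,0.6],[0,0,0,0,0,0.018,0.6],[0,0,0,0,0,0.008,0.6],[0,0,0,0,0,0.003,0.6],[0,0,0,0,0,0,0.6]]'
python3 - <<'E'
from h import *
for c in ['top','side']:
  d=env.camera(c); u=proj(d,(557.5,-369,90)).astype(int)
  for n in ['pot1','shelf_top']: print(c,n,[(np.round(r['centre'],1).tolist(),round(r['confidence'],2)) for r in env.place_of(n,c)])
  if c=='side': cv2.imwrite('pics/s3c.png',cv2.resize(d['img'][u[1]-100:u[1]+60,u[0]-80:u[0]+80,::-1],None,fx=3,fy=3))
to(557.5,-368.9,139.5,66.5)
E
```

```text
t: 13.05
eef_pos: [558.0, -369.6, 148.0]
orientation: [[0.399, 0.917, 0.001], [0.917, -0.399, -0.001], [-0.0, 0.001, -1.0]]
force: [-0.4, 0.0, -1.2]
width: 47.4
gripper_force: 62.7
top pot1 [([644.2, 197.0, 101.4], 0.89), ([614.5, 272.8, 99.3], 0.76), ([681.5, 114.2, 117.0], 0.53)]
top shelf_top [([624.6, -223.1, 91.5], 0.77)]
side pot1 [([615.2, 275.8, 99.0], 0.77), ([562.5, -370.1, 97.1], 0.74), ([681.8, 107.9, 118.6], 0.61), ([645.4, 196.1, 100.0], 0.59)]
side shelf_top [([620.1, -226.1, -1.3], 0.73)]
now [ 558.2 -369.6  148.5] yaw 66.5 w 47.4 F [-0.3 -0.4 -1.5] t 13.3
 shift tool mm [ 0.4 -0.9  9. ] rz deg 0.02 (share 0.0 )
```

View pics/s3c.png

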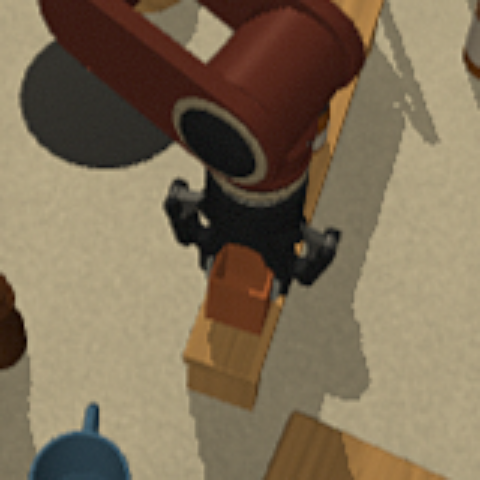

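The pot is aligned and centred across the shelf. Lowering it now.

```bash

python3 -m inch '[[0,0,0,0,0,0.002,0.6],[0,0,0,0,0,0.002,0.6],[0,0,0,0,0,0.001,0.6],[0,0,0,0,0,0.001,0.6],[0,0,0,0,0,0.001,0.6],[0,0,0,0,0,0,0.6],[0,0,0,0,0,0,0.6],[0,0,0,0,0,0,0.6],[0,0,0,0,0,0,0.6],[0,0,0,0,0,0,0.6]]'
```

```text
t: 14.35
eef_pos: [557.8, -369.3, 140.4]
orientation: [[0.399, 0.917, 0.0], [0.917, -0.399, -0.0], [-0.0, 0.0, -1.0]]
force: [-0.2, -1.0, -1.7]
width: 47.3
gripper_force: 62.7
```

```bash

python3 -m inch '[[0,0,0,0,0,0.001,0.6],[0,0,0,0,0,0,0.6],[0,0,0,0,0,0.001,0.6],[0,0,0,0,0,0,0.6],[0,0,0,0,0,0,0.6],[0,0,0,0,0,0,0.6],[0,0,0,0,0,0,0.6],[0,0,0,0,0,0,0.6],[0,0,0,0,0,0,0.6],[0,0,0,0,0,0,0.6]]'
```

```text
t: 15.35
eef_pos: [557.8, -369.4, 139.4]
orientation: [[0.398, 0.917, 0.0], [0.917, -0.398, -0.0], [-0.0, 0.0, -1.0]]
force: [-2.4, 0.7, 5.6]
width: 47.4
gripper_force: 63.5
```

```bash

python3 -m inch '[[0,0,0,0,0,0,0.4],[0,0,0,0,0,0,0.3],[0,0,0,0,0,0,0.2],[0,0,0,0,0,0,0.2],[0,0,0,0,0,0,0.2],[0,0,0,0,0,-0.01,0.2],[0,0,0,0,0,-0.025,0.2],[0,0,0,0,0,-0.035,0.2],[0,0,0,0,0,-0.045,0.2],[0,0,0,0,0,-0.045,0.2]]'
python3 -m inch '[[0,0,0.083,0,0,-0.02,0.2],[0,0,0.083,0,0,0,0.2],[0,0,0.083,0,0,0,0.2],[0,0,0.083,0,0,0,0.2],[0,0,0.083,0,0,0,0.2],[0,0,0.084,0,0,0,0.2],[0,0,0,0,0,0,0.2],[0,0,0,0,0,0,0.2],[0,0,0,0,0,0,0.2],[0,0,0,0,0,0,0.2]]'
python3 - <<'E'
from h import *
for c in ['top','side']:
  d=snap(c,'%s4.png'%c)
  for n in ['pot1','jar','butter_dish']: print(c,n,[(np.round(r['centre'],1).tolist(),round(r['confidence'],2)) for r in env.place_of(n,c)])
to(615.5,276,325,21.6)
E
```

```text
t: 16.35
eef_pos: [557.4, -369.0, 300.3]
orientation: [[0.399, 0.917, -0.0], [0.917, -0.399, 0.0], [0.0, -0.0, -1.0]]
force: [0.4, 0.2, -0.8]
width: 68.5
gripper_force: 0.0
t: 17.35
eef_pos: [557.7, -369.2, 318.4]
orientation: [[0.929, 0.369, 0.0], [0.369, -0.929, -0.0], [0.0, 0.0, -1.0]]
force: [-0.1, -0.7, -0.2]
width: 68.2
gripper_force: 0.0
top pot1 [([681.9, 112.8, 113.2], 0.89), ([646.1, 201.8, 101.3], 0.86), ([621.5, -225.4, 90.9], 0.75), ([612.1, 274.3, 100.0], 0.64)]
top jar [([627.5, -208.1, 86.5], 0.52), ([500.3, 66.7, -0.1], 0.36)]
top butter_dish [([499.3, 69.0, 0.7], 0.71), ([452.3, -93.3, 2.6], 0.34), ([366.6, 502.3, 18.7], 0.17)]
side pot1 [([557.2, -368.0, 88.6], 0.87), ([616.2, 274.9, 100.6], 0.66), ([643.7, 197.5, 98.2], 0.62), ([629.6, -205.8, 94.3], 0.26)]
side jar [([620.4, -224.7, -3.1], 0.67), ([629.7, -204.8, 92.0], 0.47)]
side butter_dish [([500.8, 68.6, 0.2], 0.76)]
now [ 557.7 -369.2  318.3] yaw 21.6 w 68.3 F [ 0.9  0.1 -0.4] t 17.8
 shift tool mm [ 291.4 -578.6   -6.7] rz deg 0.01 (share 0.0 )
```

```bash

python3 -m inch '[[0,0,0,0.008,-0.015,0,0.2],[0,0,0,0.016,-0.032,0,0.2],[0,0,0,0.016,-0.032,0,0.2],[0,0,0,0.016,-0.032,0,0.2],[0,0,0,0.016,-0.032,0,0.2],[0,0,0,0.016,-0.032,0,0.2],[0,0,0,0.016,-0.032,0,0.2],[0,0,0,0.016,-0.032,0,0.2],[0,0,0,0.016,-0.032,0,0.2],[0,0,0,0.016,-0.032,0,0.2]]'
python3 -m inch '[[0,0,0,0.016,-0.032,0,0.2],[0,0,0,0.016,-0.032,0,0.2],[0,0,0,0.016,-0.032,0,0.2],[0,0,0,0.016,-0.032,0,0.2],[0,0,0,0.016,-0.032,0,0.2],[0,0,0,0.016,-0.032,0,0.2],[0,0,0,0.016,-0.032,0,0.2],[0,0,0,0.016,-0.032,0,0.2],[0,0,0,0.01,-0.016,0,0.2],[0,0,0,0,0,0,0.2]]'
python3 - <<'E'
from h import *
to(615.5,275.8,165,21.6)
E
```

```text
t: 18.75
eef_pos: [587.0, -29.0, 318.5]
orientation: [[0.929, 0.369, 0.0], [0.369, -0.929, 0.0], [0.0, -0.0, -1.0]]
force: [1.1, -0.6, -0.1]
width: 68.5
gripper_force: 0.0
t: 19.75
eef_pos: [615.0, 274.6, 318.0]
orientation: [[0.928, 0.371, -0.001], [0.371, -0.928, 0.0], [-0.0, -0.0, -1.0]]
force: [-1.3, -0.2, -0.6]
width: 68.7
gripper_force: 0.0
now [615.  274.6 318. ] yaw 21.8 w 68.7 F [-1.3 -0.2 -0.6] t 19.8
 shift tool mm [  1.   -0.9 153. ] rz deg 0.2 (share 0.002 )
```

```bash

python3 -m inch '[[0,0,0.002,0.001,-0.001,0.02,0.2],[0,0,0,0,0,0.03,0.2],[0,0,0,0,0,0.03,0.2],[0,0,0,0,0,0.03,0.2],[0,0,0,0,0,0.02,0.2],[0,0,0,0,0,0.014,0.2],[0,0,0,0,0,0.006,0.2],[0,0,0,0,0,0.002,0.2],[0,0,0,0,0,0,0.2],[0,0,0,0,0,0,0.6]]'
python3 -m inch '[[0,0,0,0,0,0,0.6],[0,0,0,0,0,0,0.6],[0,0,0,0,0,0,0.6],[0,0,0,0,0,0,0.6],[0,0,0,0,0,0,0.6],[0,0,0,0,0,0,0.6],[0,0,0,0,0,0,0.6],[0,0,0,0,0,0,0.6],[0,0,0,0,0,0,0.6],[0,0,0,0,0,0,0.6]]'
```

```text
t: 20.75
eef_pos: [616.9, 273.9, 168.1]
orientation: [[0.931, 0.365, 0.002], [0.365, -0.931, 0.001], [0.002, -0.0, -1.0]]
force: [-0.3, 2.4, 1.9]
width: 55.1
gripper_force: 1.8
t: 21.75
eef_pos: [616.8, 274.2, 168.4]
orientation: [[0.931, 0.365, 0.002], [0.365, -0.931, 0.002], [0.003, -0.001, -1.0]]
force: [-2.0, 1.0, 6.2]
width: 47.7
gripper_force: 62.9
```

```bash

python3 -m inch '[[0,0,0,0,0,-0.008,0.6],[0,0,0,0,0,-0.008,0.6],[0,0,0,0,0,-0.006,0.6],[0,0,0,0,0,-0.002,0.6],[0,0,0,-0.012,0,0,0.6],[0,0,0,-0.018,0,0,0.6],[0,0,0,-0.02,0,0,0.6],[0,0,0,-0.01,0,-0.02,0.6],[0,0,0,0,0,-0.035,0.6],[0,0,0,0,0,-0.035,0.6]]'
python3 -m inch '[[0,0,0,0,0,-0.04,0.6],[0,0,0,0,0,-0.02,0.6],[0,0,0,0,0.015,0,0.6],[0,0,0,0,0.03,0,0.6],[0,0,0,0,0.03,0,0.6],[0,0,0,0,0.03,0,0.6],[0,0,0,0,0.03,0,0.6],[0,0,0,0,0.03,0,0.6],[0,0,0,0,0.03,0,0.6],[0,0,0,0,0.03,0,0.6]]'
python3 - <<'E'
from h import *
to(591.8,-290,330,66.5)
E
```

```text
t: 22.75
eef_pos: [559.2, 251.1, 280.1]
orientation: [[0.931, 0.365, -0.003], [0.365, -0.931, -0.001], [-0.003, 0.0, -1.0]]
force: [0.1, -0.1, -2.1]
width: 47.8
gripper_force: 62.6
t: 23.75
eef_pos: [642.1, 39.7, 337.2]
orientation: [[0.931, 0.365, -0.004], [0.365, -0.931, -0.0], [-0.004, -0.001, -1.0]]
force: [0.2, -0.2, -1.5]
width: 47.5
gripper_force: 62.7
now [642.1  39.7 337.2] yaw 21.4 w 47.5 F [ 0.2 -0.2 -1.5] t 23.8
 shift tool mm [-167.   288.7    7.6] rz deg -45.12 (share -0.501 )
```

```bash

python3 -m inch '[[0,0,0,-0.016,0.028,0,0.6],[0,0,0,-0.017,0.029,0,0.6],[0,0,0,-0.017,0.029,0,0.6],[0,0,0,-0.017,0.029,0,0.6],[0,0,0,-0.017,0.029,0,0.6],[0,0,0,-0.017,0.029,0,0.6],[0,0,0,-0.017,0.029,0,0.6],[0,0,0,-0.017,0.029,0,0.6],[0,0,0,-0.017,0.029,0,0.6],[0,0,0,-0.016,0.028,0,0.6]]'
python3 -m inch '[[0,0,-0.05,0,0,0,0.6],[0,0,-0.075,0,0,0,0.6],[0,0,-0.075,0,0,0,0.6],[0,0,-0.075,0,0,0,0.6],[0,0,-0.075,0,0,0,0.6],[0,0,-0.075,0,0,0,0.6],[0,0,-0.05,0,0,0,0.6],[0,0,-0.026,0,0,0,0.6],[0,0,0,0,0,0,0.6],[0,0,0,0,0,0,0.6]]'
python3 - <<'E'
from h import *
to(591.8,-290,168,66.5)
E
```

```text
t: 24.75
eef_pos: [589.6, -289.5, 337.2]
orientation: [[0.931, 0.364, -0.004], [0.364, -0.931, 0.002], [-0.003, -0.003, -1.0]]
force: [-0.3, -0.2, -0.9]
width: 47.4
gripper_force: 62.8
t: 25.75
eef_pos: [590.5, -287.8, 338.3]
orientation: [[0.4, 0.917, -0.003], [0.917, -0.4, 0.001], [0.0, -0.003, -1.0]]
force: [-0.7, 0.3, -1.4]
width: 47.6
gripper_force: 62.7
now [ 590.5 -287.8  338.3] yaw 66.4 w 47.6 F [-0.7  0.3 -1.4] t 25.8
 shift tool mm [ -1.5   2.6 170.3] rz deg -0.07 (share -0.001 )
```

```bash

python3 -m inch '[[0,0,0,-0.002,0.003,0.02,0.6],[0,0,0,0,0,0.028,0.6],[0,0,0,0,0,0.028,0.6],[0,0,0,0,0,0.028,0.6],[0,0,0,0,0,0.025,0.6],[0,0,0,0,0,0.02,0.6],[0,0,0,0,0,0.012,0.6],[0,0,0,0,0,0.007,0.6],[0,0,0,0,0,0.002,0.6],[0,0,0,0,0,0,0.6]]'
python3 -m inch '[[0,0,0,0,0,0.002,0.6],[0,0,0,0,0,0.002,0.6],[0,0,0,0,0,0.001,0.6],[0,0,0,0,0,0.001,0.6],[0,0,0,0,0,0.001,0.6],[0,0,0,0,0,0,0.6],[0,0,0,0,0,0,0.6],[0,0,0,0,0,0,0.6],[0,0,0,0,0,0,0.6],[0,0,0,0,0,0,0.6]]'
python3 - <<'E'
from h import *
d=env.camera('side')
for n in ['pot1','butter_dish']: print(n,[(np.round(r['centre'],1).tolist(),round(r['confidence'],2)) for r in env.place_of(n,'side')])
to(591.8,-290,159.3,66.5)
E
```

```text
t: 26.75
eef_pos: [593.6, -290.7, 171.0]
orientation: [[0.399, 0.917, 0.001], [0.917, -0.399, -0.001], [-0.0, 0.001, -1.0]]
force: [0.7, -0.6, -0.7]
width: 47.5
gripper_force: 62.8
t: 27.75
eef_pos: [593.3, -290.4, 163.4]
orientation: [[0.399, 0.917, 0.0], [0.917, -0.399, -0.0], [0.0, 0.0, -1.0]]
force: [-0.5, -0.7, -1.5]
width: 47.8
gripper_force: 62.8
pot1 [([680.0, 109.0, 119.7], 0.93), ([559.4, -371.2, 87.2], 0.83), ([595.8, -297.6, 93.5], 0.59), ([643.0, 196.7, 95.8], 0.58)]
butter_dish [([483.5, 16.6, 2.3], 0.68), ([417.1, -508.2, -2.2], 0.31)]
now [ 593.3 -290.4  163.3] yaw 66.5 w 47.4 F [-1.1 -0.  -1. ] t 27.9
 shift tool mm [-0.2 -1.5  4. ] rz deg 0.01 (share 0.0 )
```

```bash

python3 -m inch '[[0,0,0,0,-0.001,0.001,0.6],[0,0,0,0,0,0.001,0.6],[0,0,0,0,0,0.001,0.6],[0,0,0,0,0,0,0.6],[0,0,0,0,0,0,0.6],[0,0,0,0,0,0.001,0.6],[0,0,0,0,0,0,0.6],[0,0,0,0,0,0,0.6],[0,0,0,0,0,0,0.6],[0,0,0,0,0,0,0.6]]'
```

```text
t: 28.9
eef_pos: [592.4, -290.1, 160.1]
orientation: [[0.398, 0.917, 0.0], [0.917, -0.398, -0.0], [-0.0, 0.0, -1.0]]
force: [-2.4, 1.3, 5.6]
width: 47.6
gripper_force: 62.4
```

Contact. Release, rise, turn and go to pot C.

```bash

python3 -m inch '[[0,0,0,0,0,0,0.4],[0,0,0,0,0,0,0.3],[0,0,0,0,0,0,0.2],[0,0,0,0,0,0,0.2],[0,0,0,0,0,0,0.2],[0,0,0,0,0,-0.01,0.2],[0,0,0,0,0,-0.025,0.2],[0,0,0,0,0,-0.035,0.2],[0,0,0,0,0,-0.045,0.2],[0,0,0,0,0,-0.045,0.2]]'
python3 -m inch '[[0,0,0.083,0,0,0,0.2],[0,0,0.083,0,0,0,0.2],[0,0,0.083,0,0,0,0.2],[0,0,0.083,0,0,0,0.2],[0,0,0.083,0,0,0,0.2],[0,0,0.084,0,0,0,0.2],[0,0,0,0,0,0,0.2],[0,0,0,0,0,0,0.2],[0,0,0,0,0,0,0.2],[0,0,0,0,0,0,0.2]]'
python3 - <<'E'
from h import *
for c in ['top','side']:
  d=env.camera(c)
  for n in ['pot1','jar']: print(c,n,[(np.round(r['centre'],1).tolist(),round(r['confidence'],2)) for r in env.place_of(n,c)])
to(644.5,198.5,320,21.6)
E
```

```text
t: 29.9
eef_pos: [592.1, -289.8, 321.3]
orientation: [[0.399, 0.917, -0.0], [0.917, -0.399, 0.0], [0.0, -0.0, -1.0]]
force: [0.5, -0.3, -0.3]
width: 68.2
gripper_force: 0.0
t: 30.9
eef_pos: [592.4, -290.0, 319.5]
orientation: [[0.929, 0.369, 0.0], [0.369, -0.929, -0.0], [0.0, 0.0, -1.0]]
force: [0.5, 0.2, -0.2]
width: 68.5
gripper_force: 0.0
top pot1 [([682.3, 113.5, 114.7], 0.92), ([642.3, 197.0, 100.4], 0.71), ([555.1, -369.7, 88.3], 0.61)]
top jar [([626.3, -207.7, 86.9], 0.64)]
side pot1 [([559.4, -370.3, 88.9], 0.91), ([594.8, -296.1, 90.5], 0.73)]
side jar [([628.0, -203.7, 91.6], 0.67)]
now [ 592.4 -290.   319.3] yaw 21.6 w 68.5 F [ 0.6 -0.2 -0. ] t 31.2
 shift tool mm [ 228.4 -435.    -0.7] rz deg 0.02 (share 0.0 )
```

```bash

python3 -m inch '[[0,0,0,0.02,-0.037,0,0.2],[0,0,0,0.023,-0.044,0,0.2],[0,0,0,0.023,-0.044,0,0.2],[0,0,0,0.023,-0.044,0,0.2],[0,0,0,0.023,-0.044,0,0.2],[0,0,0,0.023,-0.044,0,0.2],[0,0,0,0.023,-0.044,0,0.2],[0,0,0,0.023,-0.044,0,0.2],[0,0,0,0.023,-0.044,0,0.2],[0,0,0,0.023,-0.044,0,0.2]]'
python3 -m inch '[[0,0,0,0.001,-0.002,0,0.2],[0,0,0,0,0,0,0.2],[0,0,0,0,0,0,0.2],[0,0,0,0,0,0,0.2],[0,0,0,0,0,0,0.2],[0,0,0,0,0,0,0.2],[0,0,0,0,0,0,0.2],[0,0,0,0,0,0,0.2],[0,0,0,0,0,0,0.2],[0,0,0,0,0,0,0.2]]'
python3 - <<'E'
from h import *
to(644.5,198.5,166,21.6)
E
```

```text
t: 32.2
eef_pos: [643.9, 198.2, 319.5]
orientation: [[0.93, 0.368, 0.0], [0.368, -0.93, 0.0], [0.0, 0.0, -1.0]]
force: [0.4, -0.6, 0.4]
width: 68.2
gripper_force: 0.0
t: 33.2
eef_pos: [644.2, 198.4, 319.3]
orientation: [[0.93, 0.368, 0.0], [0.368, -0.93, 0.0], [0.0, -0.0, -1.0]]
force: [0.3, -0.1, -0.2]
width: 68.4
gripper_force: 0.0
now [644.2 198.4 319.3] yaw 21.6 w 68.4 F [ 0.3 -0.1 -0.2] t 33.2
 shift tool mm [  0.3   0.  153.3] rz deg 0.01 (share 0.0 )
```

```bash

python3 -m inch '[[0,0,0,0,0,0.02,0.2],[0,0,0,0,0,0.03,0.2],[0,0,0,0,0,0.03,0.2],[0,0,0,0,0,0.03,0.2],[0,0,0,0,0,0.02,0.2],[0,0,0,0,0,0.014,0.2],[0,0,0,0,0,0.006,0.2],[0,0,0,0,0,0.002,0.2],[0,0,0,0,0,0,0.2],[0,0,0,0,0,0,0.2]]'
python3 -m inch '[[0,0,0,0,0,0,0.6],[0,0,0,0,0,0,0.6],[0,0,0,0,0,0,0.6],[0,0,0,0,0,0,0.6],[0,0,0,0,0,0,0.6],[0,0,0,0,0,0,0.6],[0,0,0,0,0,0,0.6],[0,0,0,0,0,0,0.6],[0,0,0,0,0,0,0.6],[0,0,0,0,0,0,0.6]]'
```

```text
t: 34.2
eef_pos: [645.1, 198.5, 169.0]
orientation: [[0.93, 0.368, 0.003], [0.368, -0.93, 0.0], [0.003, 0.001, -1.0]]
force: [0.2, -0.7, 0.9]
width: 68.2
gripper_force: 0.0
t: 35.2
eef_pos: [644.7, 198.6, 168.8]
orientation: [[0.93, 0.368, 0.002], [0.368, -0.93, 0.0], [0.002, 0.0, -1.0]]
force: [-0.9, -0.7, 5.3]
width: 47.6
gripper_force: 61.6
```

```bash

python3 -m inch '[[0,0,0,0,0,-0.008,0.6],[0,0,0,0,0,-0.008,0.6],[0,0,0,0,0,-0.006,0.6],[0,0,0,0,0,-0.002,0.6],[0,0,0,-0.012,0,0,0.6],[0,0,0,-0.018,0,0,0.6],[0,0,0,-0.02,0,0,0.6],[0,0,0,-0.01,0,-0.02,0.6],[0,0,0,0,0,-0.035,0.6],[0,0,0,0,0,-0.035,0.6]]'
python3 -m inch '[[0,0,0,0,0,-0.04,0.6],[0,0,0,0,0,-0.02,0.6],[0,0,-0.075,0,0,0,0.6],[0,0,-0.075,0,0,0,0.6],[0,0,-0.075,0,0,0,0.6],[0,0,-0.075,0,0,0,0.6],[0,0,-0.075,0,0,0,0.6],[0,0,-0.075,0,0,0,0.6],[0,0,-0.048,0,0,0,0.6],[0,0,0,0,0,0,0.6]]'
python3 - <<'E'
from h import *
to(687.5,-69.9,330,66.5)
E
```

```text
t: 36.2
eef_pos: [587.2, 175.9, 281.1]
orientation: [[0.93, 0.368, -0.003], [0.368, -0.93, -0.001], [-0.003, -0.001, -1.0]]
force: [-0.4, 0.3, -1.0]
width: 47.3
gripper_force: 62.6
t: 37.2
eef_pos: [588.2, 176.2, 341.0]
orientation: [[0.4, 0.916, -0.001], [0.916, -0.4, -0.0], [-0.001, -0.001, -1.0]]
force: [0.1, 0.6, -1.5]
width: 47.4
gripper_force: 62.4
now [588.2 176.2 341. ] yaw 66.4 w 47.4 F [ 0.1  0.6 -1.5] t 37.2
 shift tool mm [-185.8  189.5   10.9] rz deg -0.09 (share -0.001 )
```

```bash

python3 -m inch '[[0,0,-0.001,-0.015,0.016,0,0.6],[0,0,0,-0.023,0.023,0,0.6],[0,0,0,-0.023,0.023,0,0.6],[0,0,0,-0.023,0.023,0,0.6],[0,0,0,-0.023,0.023,0,0.6],[0,0,0,-0.023,0.023,0,0.6],[0,0,0,-0.023,0.023,0,0.6],[0,0,0,-0.018,0.02,0,0.6],[0,0,0,-0.015,0.016,0,0.6],[0,0,0,0,0,0,0.6]]'
python3 - <<'E'
from h import *
to(687.5,-69.9,168,66.5)
E
```

```text
t: 38.2
eef_pos: [689.0, -72.6, 340.5]
orientation: [[0.402, 0.916, -0.001], [0.916, -0.402, -0.0], [-0.001, -0.001, -1.0]]
force: [-0.0, 1.2, -1.1]
width: 47.3
gripper_force: 62.5
now [689.  -72.6 340.5] yaw 66.3 w 47.3 F [-0.   1.2 -1.1] t 38.2
 shift tool mm [  2.1  -2.3 172.5] rz deg -0.21 (share -0.002 )
```

```bash

python3 -m inch '[[0,0,-0.002,0,-0.002,0.02,0.6],[0,0,0,0,0,0.028,0.6],[0,0,0,0,0,0.028,0.6],[0,0,0,0,0,0.028,0.6],[0,0,0,0,0,0.025,0.6],[0,0,0,0,0,0.02,0.6],[0,0,0,0,0,0.012,0.6],[0,0,0,0,0,0.008,0.6],[0,0,0,0,0,0.003,0.6],[0,0,0,0,0,0,0.6]]'
python3 -m inch '[[0,0,0,0,0,0.002,0.6],[0,0,0,0,0,0.002,0.6],[0,0,0,0,0,0.001,0.6],[0,0,0,0,0,0.001,0.6],[0,0,0,0,0,0.001,0.6],[0,0,0,0,0,0,0.6],[0,0,0,0,0,0,0.6],[0,0,0,0,0,0,0.6],[0,0,0,0,0,0,0.6],[0,0,0,0,0,0,0.6]]'
python3 - <<'E'
from h import *
d=env.camera('side')
for n in ['pot1','butter_dish']: print(n,[(np.round(r['centre'],1).tolist(),round(r['confidence'],2)) for r in env.place_of(n,'side')])
u=proj(d,(687,-70,90)).astype(int)
cv2.imwrite('pics/s5c.png',cv2.resize(d['img'][u[1]-100:u[1]+100,u[0]-100:u[0]+80,::-1],None,fx=3,fy=3))
to(687.5,-69.9,160,66.5)
E
```

```text
t: 39.2
eef_pos: [687.0, -69.1, 169.9]
orientation: [[0.396, 0.918, 0.001], [0.918, -0.396, -0.0], [0.0, 0.001, -1.0]]
force: [-0.2, 0.6, -0.8]
width: 47.2
gripper_force: 62.6
t: 40.2
eef_pos: [686.7, -69.2, 162.4]
orientation: [[0.396, 0.918, 0.0], [0.918, -0.396, 0.0], [0.0, 0.0, -1.0]]
force: [-0.8, 1.1, -0.9]
width: 47.0
gripper_force: 62.6
pot1 [([682.4, -74.8, 93.3], 0.91), ([597.9, -294.7, 90.4], 0.89), ([556.7, -369.0, 86.9], 0.7), ([680.5, 107.6, 116.8], 0.56)]
butter_dish [([486.7, 18.0, -1.3], 0.89)]
now [686.7 -69.2 162.3] yaw 66.7 w 46.8 F [ 0.  -0.2 -1.5] t 40.4
 shift tool mm [-0.3  1.   2.3] rz deg 0.2 (share 0.002 )
```

View pics/s5c.png

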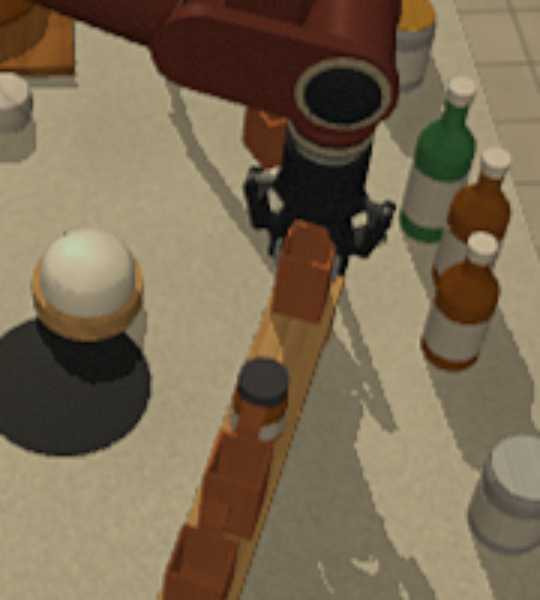

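The pot stands over the shelf's far end, within its edges. Lowering, then release.

```bash

python3 -m inch '[[0,0,0,0,0.001,0.001,0.6],[0,0,0,0,0,0.001,0.6],[0,0,0,0,0,0,0.6],[0,0,0,0,0,0,0.6],[0,0,0,0,0,0.001,0.6],[0,0,0,0,0,0,0.6],[0,0,0,0,0,0,0.6],[0,0,0,0,0,0,0.6],[0,0,0,0,0,0,0.6],[0,0,0,0,0,0,0.6]]'
```

```text
t: 41.35
eef_pos: [687.7, -69.7, 159.9]
orientation: [[0.396, 0.918, 0.0], [0.918, -0.396, -0.0], [0.0, 0.0, -1.0]]
force: [-1.2, -0.0, 4.2]
width: 47.4
gripper_force: 63.4
```

```bash

python3 -m inch '[[0,0,0,0,0,0,0.4],[0,0,0,0,0,0,0.3],[0,0,0,0,0,0,0.2],[0,0,0,0,0,0,0.2],[0,0,0,0,0,0,0.2],[0,0,0,0,0,-0.01,0.2],[0,0,0,0,0,-0.025,0.2],[0,0,0,0,0,-0.035,0.2],[0,0,0,0,0,-0.045,0.2],[0,0,0,0,0,-0.045,0.2]]'
python3 -m inch '[[0,0,0.083,0,0,0,0.2],[0,0,0.083,0,0,0,0.2],[0,0,0.083,0,0,0,0.2],[0,0,0.083,0,0,0,0.2],[0,0,0.083,0,0,0,0.2],[0,0,0.084,0,0,0,0.2],[0,0,0,0,0,0,0.2],[0,0,0,0,0,0,0.2],[0,0,0,0,0,0,0.2],[0,0,0,0,0,0,0.2]]'
python3 - <<'E'
from h import *
to(680.5,111,320,21.6)
E
```

```text
t: 42.35
eef_pos: [687.3, -69.6, 321.3]
orientation: [[0.396, 0.918, -0.0], [0.918, -0.396, 0.0], [-0.0, -0.0, -1.0]]
force: [0.4, -0.4, -0.2]
width: 68.6
gripper_force: 0.0
t: 43.35
eef_pos: [687.6, -69.6, 319.4]
orientation: [[0.928, 0.372, 0.0], [0.372, -0.928, 0.0], [0.0, 0.0, -1.0]]
force: [0.9, -0.7, -0.1]
width: 68.0
gripper_force: 0.0
now [687.6 -69.6 319.4] yaw 21.8 w 68.0 F [ 0.9 -0.7 -0.1] t 43.4
 shift tool mm [  60.6 -170.3   -0.6] rz deg 0.25 (share 0.003 )
```

```bash

python3 -m inch '[[0,0,0.003,0.01,-0.025,0,0.2],[0,0,0,0.01,-0.03,0,0.2],[0,0,0,0.01,-0.03,0,0.2],[0,0,0,0.01,-0.03,0,0.2],[0,0,0,0.01,-0.03,0,0.2],[0,0,0,0.01,-0.025,0,0.2],[0,0,0,0,0,0,0.2],[0,0,0,0,0,0,0.2],[0,0,0,0,0,0,0.2],[0,0,0,0,0,0,0.2]]'
python3 - <<'E'
from h import *
d=snap('wrist','w6.png')
print([(np.round(r['centre'],1).tolist(),round(r['confidence'],2)) for r in env.place_of('pot1','wrist')],proj(d,(680.5,111,183)))
to(680.5,111,166,21.6)
E
```

```text
t: 44.35
eef_pos: [681.1, 109.3, 319.2]
orientation: [[0.931, 0.366, -0.0], [0.366, -0.931, -0.0], [-0.0, 0.0, -1.0]]
force: [0.2, 0.6, 0.3]
width: 68.4
gripper_force: 0.0
[([683.5, -71.7, 88.7], 0.78), ([678.0, 114.5, 119.5], 0.73), ([690.3, 147.0, 3.1], 0.45)] [278.74115404 207.10047903]
now [681.1 109.5 319.3] yaw 21.4 w 68.3 F [ 0.2 -0.2 -0.1] t 44.5
 shift tool mm [  0.   -1.6 153.3] rz deg -0.16 (share -0.002 )
```

View pics/w6.png

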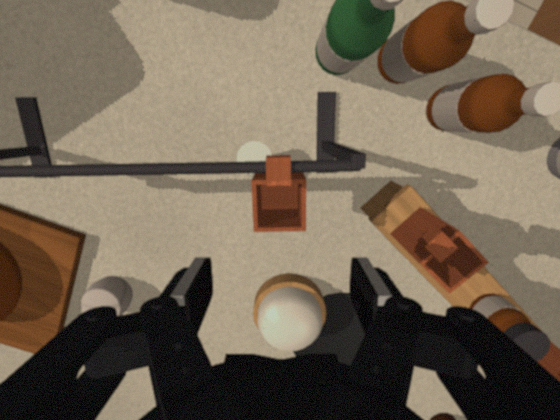

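Pot D's rim is centred at (279,203), within a few pixels of the expected position. The pot on the shelf looks good. Descending.

```bash

python3 -m inch '[[0,0,0,0.001,-0.001,0.02,0.2],[0,0,0,0,0,0.03,0.2],[0,0,0,0,0,0.03,0.2],[0,0,0,0,0,0.03,0.2],[0,0,0,0,0,0.02,0.2],[0,0,0,0,0,0.014,0.2],[0,0,0,0,0,0.006,0.2],[0,0,0,0,0,0.003,0.2],[0,0,0,0,0,0,0.2],[0,0,0,0,0,0,0.2]]'
python3 -m inch '[[0,0,0,0,0,0,0.6],[0,0,0,0,0,0,0.6],[0,0,0,0,0,0,0.6],[0,0,0,0,0,0,0.6],[0,0,0,0,0,0,0.6],[0,0,0,0,0,0,0.6],[0,0,0,0,0,0,0.6],[0,0,0,0,0,0,0.6],[0,0,0,0,0,0,0.6],[0,0,0,0,0,0,0.6]]'
python3 -m inch '[[0,0,0,0,0,-0.008,0.6],[0,0,0,0,0,-0.008,0.6],[0,0,0,0,0,-0.006,0.6],[0,0,0,0,0,-0.002,0.6],[0,0,0,-0.012,0,0,0.6],[0,0,0,-0.018,0,0,0.6],[0,0,0,-0.02,0,0,0.6],[0,0,0,-0.01,0,-0.02,0.6],[0,0,0,0,0,-0.035,0.6],[0,0,0,0,0,-0.035,0.6]]'
python3 -m inch '[[0,0,0,0,0,-0.04,0.6],[0,0,0,0,0,-0.02,0.6],[0,0,-0.075,0,0,0,0.6],[0,0,-0.075,0,0,0,0.6],[0,0,-0.075,0,0,0,0.6],[0,0,-0.075,0,0,0,0.6],[0,0,-0.075,0,0,0,0.6],[0,0,-0.075,0,0,0,0.6],[0,0,-0.05,0,0,0,0.6],[0,0,0,0,0,0,0.6]]'
python3 - <<'E'
from h import *
to(654.4,-146.1,330,66.5)
E
```

```text
t: 45.45
eef_pos: [682.3, 111.9, 167.9]
orientation: [[0.93, 0.367, 0.002], [0.367, -0.93, 0.0], [0.002, 0.001, -1.0]]
force: [0.6, 0.3, 0.3]
width: 68.2
gripper_force: 0.0
t: 46.45
eef_pos: [682.1, 111.8, 167.8]
orientation: [[0.93, 0.367, 0.002], [0.367, -0.93, -0.0], [0.002, 0.001, -1.0]]
force: [-1.3, 0.1, 5.1]
width: 47.3
gripper_force: 61.9
t: 47.45
eef_pos: [624.5, 89.6, 280.0]
orientation: [[0.93, 0.366, -0.003], [0.366, -0.93, -0.0], [-0.003, -0.001, -1.0]]
force: [1.5, -0.3, -1.9]
width: 47.0
gripper_force: 62.7
t: 48.45
eef_pos: [625.4, 89.7, 339.9]
orientation: [[0.399, 0.917, -0.001], [0.917, -0.399, -0.0], [-0.0, -0.001, -1.0]]
force: [-0.8, -1.1, -0.8]
width: 47.4
gripper_force: 62.5
now [625.4  89.7 339.9] yaw 66.5 w 47.4 F [-0.8 -1.1 -0.8] t 48.5
 shift tool mm [-204.7  120.7    9.9] rz deg -0.0 (share -0.0 )
```

```bash

python3 -m inch '[[0,0,0,-0.016,0.01,0,0.6],[0,0,0,-0.024,0.014,0,0.6],[0,0,0,-0.024,0.014,0,0.6],[0,0,0,-0.024,0.014,0,0.6],[0,0,0,-0.024,0.014,0,0.6],[0,0,0,-0.024,0.014,0,0.6],[0,0,0,-0.024,0.014,0,0.6],[0,0,0,-0.024,0.014,0,0.6],[0,0,0,-0.02,0.012,0,0.6],[0,0,0,0,0,0,0.6]]'
python3 - <<'E'
from h import *
to(654.4,-146.1,150,66.5)
E
```

```text
t: 49.45
eef_pos: [654.1, -149.0, 339.6]
orientation: [[0.404, 0.915, -0.001], [0.915, -0.404, -0.001], [-0.001, -0.0, -1.0]]
force: [0.3, -0.1, -0.9]
width: 47.1
gripper_force: 62.6
now [ 654.1 -149.   339.6] yaw 66.2 w 47.1 F [ 0.3 -0.1 -0.9] t 49.5
 shift tool mm [  3.   -0.8 189.6] rz deg -0.31 (share -0.003 )
```

```bash

python3 -m inch '[[0,0,-0.003,0.002,-0.001,0.02,0.6],[0,0,0,0,0,0.028,0.6],[0,0,0,0,0,0.028,0.6],[0,0,0,0,0,0.028,0.6],[0,0,0,0,0,0.028,0.6],[0,0,0,0,0,0.024,0.6],[0,0,0,0,0,0.018,0.6],[0,0,0,0,0,0.01,0.6],[0,0,0,0,0,0.005,0.6],[0,0,0,0,0,0.002,0.6]]'
python3 -m inch '[[0,0,0,0,0,0.001,0.6],[0,0,0,0,0,0.001,0.6],[0,0,0,0,0,0.001,0.6],[0,0,0,0,0,0.001,0.6],[0,0,0,0,0,0,0.6],[0,0,0,0,0,0,0.6],[0,0,0,0,0,0,0.6],[0,0,0,0,0,0,0.6],[0,0,0,0,0,0,0.6],[0,0,0,0,0,0,0.6]]'
python3 - <<'E'
from h import *
d=env.camera('side')
for n in ['pot1','butter_dish']: print(n,[(np.round(r['centre'],1).tolist(),round(r['confidence'],2)) for r in env.place_of(n,'side')])
to(654.4,-146.1,141,66.5)
E
```

```text
t: 50.45
eef_pos: [654.7, -143.0, 149.7]
orientation: [[0.394, 0.919, 0.001], [0.919, -0.394, -0.0], [0.0, 0.001, -1.0]]
force: [-0.4, -0.2, -0.8]
width: 47.4
gripper_force: 62.7
t: 51.45
eef_pos: [654.3, -142.9, 145.3]
orientation: [[0.394, 0.919, 0.0], [0.919, -0.394, -0.0], [-0.0, 0.0, -1.0]]
force: [-1.0, 0.3, -1.3]
width: 47.2
gripper_force: 62.7
pot1 [([558.3, -367.6, 86.9], 0.88), ([653.1, -146.8, 95.6], 0.64)]
butter_dish [([484.3, 18.5, -1.5], 0.58)]
now [ 654.3 -142.9  145.3] yaw 66.8 w 47.1 F [-0.5 -0.6 -1.7] t 51.6
 shift tool mm [-2.9  1.4  4.3] rz deg 0.28 (share 0.003 )
```

```bash

python3 -m inch '[[0,0,0.003,-0.003,0.001,0,0.6],[0,0,0,0,0,0.001,0.6],[0,0,0,0,0,0.001,0.6],[0,0,0,0,0,0.001,0.6],[0,0,0,0,0,0.001,0.6],[0,0,0,0,0,0,0.6],[0,0,0,0,0,0.001,0.6],[0,0,0,0,0,0,0.6],[0,0,0,0,0,0,0.6],[0,0,0,0,0,0,0.6]]'
```

```text
t: 52.6
eef_pos: [654.2, -146.1, 140.9]
orientation: [[0.398, 0.917, 0.0], [0.917, -0.398, -0.0], [-0.0, 0.0, -1.0]]
force: [-2.0, 1.4, 2.4]
width: 47.1
gripper_force: 63.2
```

```bash

python3 -m inch '[[0,0,0,0,0,0,0.4],[0,0,0,0,0,0,0.3],[0,0,0,0,0,0,0.2],[0,0,0,0,0,0,0.2],[0,0,0,0,0,0,0.2],[0,0,0,0,0,-0.01,0.2],[0,0,0,0,0,-0.025,0.2],[0,0,0,0,0,-0.035,0.2],[0,0,0,0,0,-0.045,0.2],[0,0,0,0,0,-0.045,0.2]]'
python3 - <<'E'
from h import *
P=[];M=[]
for c in ['top','side']:
  d=snap(c,c+'7.png')
  for n in ['pot1','butter_dish','mat']:
    r=env.place_of(n,c); print(c,n,[(np.round(q['centre'],1).tolist(),round(q['confidence'],2)) for q in r])
  # own measure of mat: dark blob
  g=cv2.cvtColor(d['img'],cv2.COLOR_RGB2GRAY)
  print([proj(d,(454,-90,1)).round(),proj(d,(485,18,30)).round()])
cv2.imwrite('pics/t7c.png',cv2.resize(cv2.imread('pics/top7.png')[150:300,180:400],None,fx=3.6,fy=3.6))
E
```

```text
t: 53.6
eef_pos: [653.7, -145.9, 302.3]
orientation: [[0.398, 0.917, -0.0], [0.917, -0.398, 0.0], [-0.0, -0.0, -1.0]]
force: [0.7, -0.1, 0.4]
width: 68.5
gripper_force: 0.0
top pot1 [([688.5, -65.0, 89.0], 0.72), ([597.0, -296.2, 91.8], 0.69), ([556.1, -370.6, 91.2], 0.54)]
top butter_dish [([483.5, 16.6, 2.3], 0.84)]
top mat [([345.0, -352.1, 3.9], 0.64), ([626.0, -207.9, 87.2], 0.34)]
[array([309., 236.]), array([278., 225.])]
side pot1 [([595.5, -295.8, 88.4], 0.91), ([650.4, -148.5, 91.6], 0.77), ([560.1, -369.6, 89.9], 0.73), ([685.2, -71.6, 89.1], 0.72)]
side butter_dish [([483.9, 17.5, 0.5], 0.66)]
side mat [([456.0, -90.5, 1.7], 0.95)]
[array([272., 249.]), array([281., 215.])]
```

View pics/t7c.png

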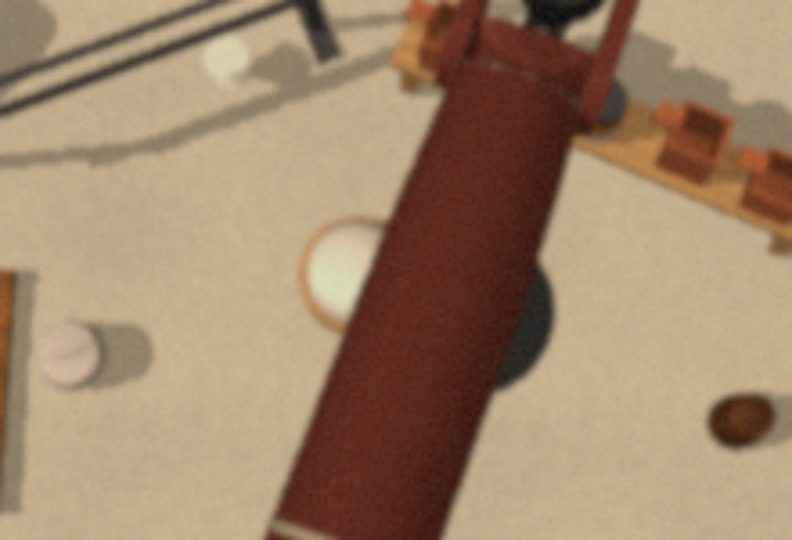

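View pics/side7.png

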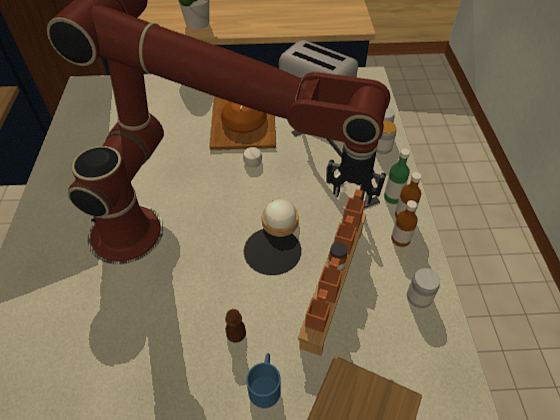

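All four pots stand upright on the shelf beside the jar. The dish dome is at (281,217) in the side view, and the mat is at (272,250). Now move the open gripper behind the dish.

```bash

python3 -m inch '[[0,0,-0.04,0,0,0,0],[0,0,-0.053,0,0,0,0],[0,0,0,0,0,0,0],[0,0,0,0,0,0,0],[0,0,0,0,0,0,0],[0,0,0,0,0,0,0],[0,0,0,0,0,0,0],[0,0,0,0,0,0,0],[0,0,0,0,0,0,0],[0,0,0,0,0,0,0]]'
python3 - <<'E'
from h import *
to(506,100,250,74.9)
E
```

```text
t: 55.0
eef_pos: [654.1, -146.0, 300.4]
orientation: [[0.261, 0.965, 0.0], [0.965, -0.261, -0.0], [0.0, 0.0, -1.0]]
force: [-0.6, 0.3, 0.2]
width: 85.7
gripper_force: 0.0
now [ 654.1 -146.   300.4] yaw 74.9 w 85.7 F [-0.6  0.3  0.2] t 55.0
 shift tool mm [ 198.9 -207.2   50.4] rz deg -0.02 (share -0.0 )
```

```bash

python3 -m inch '[[0,0,0,0.02,-0.021,0,0],[0,0,0,0.025,-0.026,0,0],[0,0,0,0.025,-0.026,0,0],[0,0,0,0.025,-0.026,0,0],[0,0,0,0.025,-0.026,0,0],[0,0,0,0.025,-0.026,0.01,0],[0,0,0,0.025,-0.026,0.02,0],[0,0,0,0.02,-0.02,0.02,0],[0,0,0,0.009,-0.01,0,0],[0,0,0,0,0,0,0]]'
python3 - <<'E'
from h import *
d=env.camera('side');print([q['centre'].__repr__() for q in env.place_of('butter_dish','side')[:1]])
to(506,100,25,74.9)
E
```

```text
t: 56.0
eef_pos: [505.6, 100.9, 250.6]
orientation: [[0.259, 0.966, 0.0], [0.966, -0.259, -0.0], [-0.0, 0.0, -1.0]]
force: [0.8, -0.0, 1.0]
width: 85.4
gripper_force: 0.0
['[482.7, 17.6, -0.3]']
now [507.2  99.6 252. ] yaw 74.9 w 85.6 F [0.7 0.4 0.5] t 56.1
 shift tool mm [  0.   -1.9 227. ] rz deg -0.02 (share -0.0 )
```

```bash

python3 -m inch '[[0,0,0,0,-0.002,0.02,0],[0,0,0,0,0,0.035,0],[0,0,0,0,0,0.035,0],[0,0,0,0,0,0.035,0],[0,0,0,0,0,0.03,0],[0,0,0,0,0,0.025,0],[0,0,0,0,0,0.02,0],[0,0,0,0,0,0.015,0],[0,0,0,0,0,0.008,0],[0,0,0,0,0,0.002,0]]'
python3 - <<'E'
from h import *
d=snap('side','s8.png'); cv2.imwrite('pics/s8c.png',cv2.resize(d['img'][130:280,200:400,::-1],None,fx=3,fy=3))
to(468.2,-41.3,25,74.9)
E
```

```text
t: 57.1
eef_pos: [504.6, 100.1, 25.1]
orientation: [[0.262, 0.965, -0.0], [0.965, -0.262, -0.0], [-0.0, -0.0, -1.0]]
force: [-0.4, 0.0, -0.2]
width: 85.4
gripper_force: 0.0
now [504.8 100.2  25.4] yaw 74.9 w 85.9 F [-0.1  0.2  0.3] t 57.1
 shift tool mm [-146.2    1.6    0.4] rz deg -0.05 (share -0.001 )
```

View pics/s8c.png

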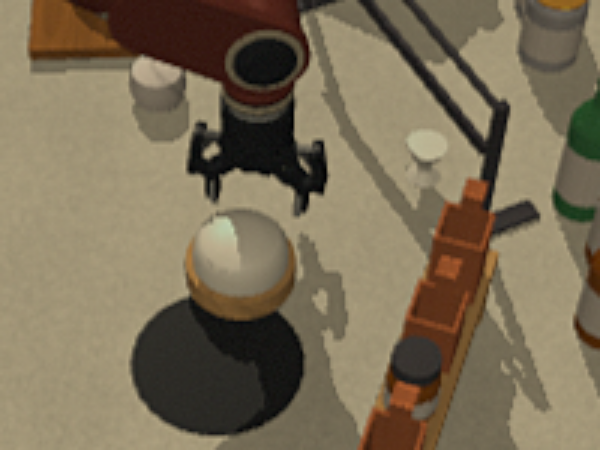

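The two fingertips at (213,190) and (303,205) straddle the dish from behind. Push towards the mat.

```bash

python3 -m inch '[[0,0,0,0,0.001,0.004,0],[0,0,0,-0.008,0,0,0],[0,0,0,-0.008,0,0,0],[0,0,0,-0.007,0,0,0],[0,0,0,-0.007,0,0,0],[0,0,0,-0.007,0,0,0],[0,0,0,-0.007,0,0,0],[0,0,0,-0.007,0,0,0],[0,0,0,-0.007,0,0,0],[0,0,0,-0.007,0,0,0]]'
python3 -m inch '[[0,0,0,-0.007,0,0,0],[0,0,0,-0.007,0,0,0],[0,0,0,-0.007,0,0,0],[0,0,0,-0.007,0,0,0],[0,0,0,-0.007,0,0,0],[0,0,0,-0.006,0,0,0],[0,0,0,-0.006,0,0,0],[0,0,0,-0.004,0,0,0],[0,0,0,-0.002,0,0,0],[0,0,0,0,0,0,0]]'
python3 - <<'E'
from h import *
d=env.camera('side')
for n in ['butter_dish','mat']: print(n,[(np.round(q['centre'],1).tolist(),round(q['confidence'],2)) for q in env.place_of(n,'side')])
to(468.2,-41.3,22,74.9)
E
```

```text
t: 58.15
eef_pos: [488.2, 37.2, 21.5]
orientation: [[0.261, 0.965, 0.0], [0.965, -0.261, 0.0], [0.0, 0.0, -1.0]]
force: [0.8, 3.7, -0.1]
width: 85.5
gripper_force: 1.8
t: 59.15
eef_pos: [474.3, -14.0, 21.3]
orientation: [[0.261, 0.965, -0.0], [0.965, -0.261, -0.001], [-0.001, -0.0, -1.0]]
force: [0.4, 2.5, 2.2]
width: 85.6
gripper_force: 1.2
butter_dish [([459.9, -63.5, 0.9], 0.75)]
mat [([453.8, -89.4, 3.6], 0.96), ([618.2, -225.6, -4.3], 0.52)]
now [474.3 -13.9  21.2] yaw 74.9 w 85.6 F [1.7 1.3 0.5] t 59.3
 shift tool mm [-28.    1.3  -0.8] rz deg 0.01 (share 0.0 )
```

Works; 27 mm more, then retreat backwards and up.

```bash

python3 -m inch '[[0,0,0,-0.005,0,0,0],[0,0,0,-0.005,0,0,0],[0,0,0,-0.005,0,0,0],[0,0,0,-0.005,0,0,0],[0,0,0,-0.004,0,0,0],[0,0,0,-0.003,0,0,0],[0,0,0,-0.001,0,0,0],[0,0,0,0,0,0,0],[0,0,0,0,0,0,0],[0,0,0,0,0,0,0]]'
python3 -m inch '[[0,0,0,0.005,0,0,0],[0,0,0,0.015,0,0,0],[0,0,0,0.025,0,0,0],[0,0,0,0.03,0,0,0],[0,0,0,0.03,0,-0.01,0],[0,0,0,0.02,0,-0.04,0],[0,0,0,0.01,0,-0.045,0],[0,0,0,0,0,-0.045,0],[0,0,0,0,0,-0.045,0],[0,0,0,0,0,-0.045,0]]'
python3 - <<'E'
from h import *
d=snap('side','s9.png')
for n in ['butter_dish','mat','pot1','jar']: print(n,[(np.round(q['centre'],1).tolist(),round(q['confidence'],2)) for q in env.place_of(n,'side')])
d=snap('top','t9.png')
for n in ['butter_dish','mat','pot1','jar','egg_cup']: print(n,[(np.round(q['centre'],1).tolist(),round(q['confidence'],2)) for q in env.place_of(n,'top')])
E
```

```text
t: 60.3
eef_pos: [466.9, -40.9, 21.2]
orientation: [[0.261, 0.965, -0.0], [0.965, -0.261, -0.001], [-0.001, -0.0, -1.0]]
force: [0.5, 0.8, 1.1]
width: 85.5
gripper_force: 0.6
t: 61.3
eef_pos: [501.8, 90.0, 252.9]
orientation: [[0.26, 0.966, -0.0], [0.966, -0.26, -0.001], [-0.001, 0.0, -1.0]]
force: [1.1, -0.0, -0.3]
width: 85.4
gripper_force: 0.0
butter_dish [([456.4, -89.1, -2.6], 0.6)]
mat [([455.9, -91.7, 4.5], 0.96)]
pot1 [([688.3, -72.8, 90.3], 0.84), ([652.6, -149.5, 94.5], 0.78), ([557.1, -369.5, 85.3], 0.63), ([594.1, -296.7, 90.9], 0.6)]
jar [([627.1, -206.5, 92.7], 0.61)]
butter_dish [([456.1, -87.7, -3.0], 0.57)]
mat [([455.5, -91.0, 1.0], 0.68), ([693.7, 151.3, 1.8], 0.3)]
pot1 [([554.3, -371.9, 91.6], 0.93), ([597.8, -298.3, 89.2], 0.64), ([691.6, -65.5, 88.4], 0.57), ([652.9, -145.0, 85.4], 0.53)]
jar [([628.3, -208.7, 89.2], 0.65)]
egg_cup [([691.0, 152.0, 2.1], 0.56)]
```

View pics/s9.png

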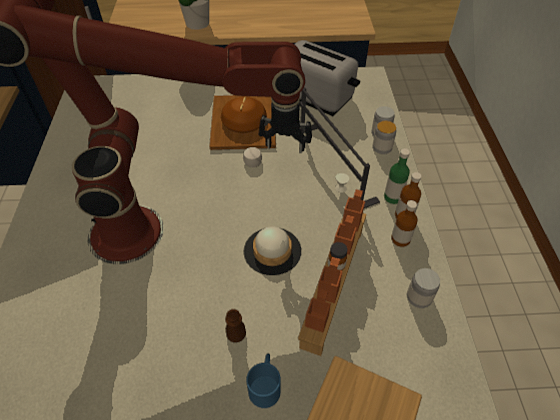

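The dish is centred on the mat at (272,247), all four pots stand on the shelf and the robot is clear. Handing in.

```bash
python3 -c "
from station import env
print(env.finish_job())"
```

```text
the job is handed in; nothing more can be done
None
```

I handed the job in at about 61 s: the last camera check showed the butter dish on the slate mat within about 4 mm of its centre and all four pots upright on the shelf beside the jar, but the hand-in returned no verdict.

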